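# Pump up the wax injector

## Robot

A 6-joint arm with a two-finger parallel gripper is mounted at the origin on a cart in front of the work surface, level with it; the furniture and walls round the work are solid. World frame = base frame: x ahead of the robot, y to its left, z up, the work surface at z = 0. Lengths are in m, angles in rad, forces in N, time in s.
With the tool pointing down it reaches from about 0.35 to 0.95 m from the base axis. Payload 17.4 kg.
Tool frame: the origin (TCP) lies at the centre of the arm's flange, where the gripper is bolted on; the fingertips stand 186 mm ahead of it and the grasp point (between the pads) lies 167 mm ahead of it; z points along the fingers, y is the line along which they close (so a half turn about z gives the same grasp; the last joint's range is limited). The gripper opens to 93 mm and grips with 3 to 60 N. Pads are 15 mm wide; open, the fingers measure 128 mm over their backs; the gripper's body (75 mm by 188 mm) begins 65 mm behind the grasp point.
Start: joints at [-1.275, 0.116, 1.442, -0, 1.584, -0.038], TCP at [0.221, -0.638, 0.405] pointing down, gripper open.
Joint ranges: [-2.83, 2.83], [-0.83, 2.19], [0.07, 2.5], [-1.14, 4.28], [0.01, 3], [-2.97, 2.97]. Speed limits (rad/s): [1.89, 1.89, 2.22, 3.14, 3.14, 3.14].

## Interface

Orientations are given as a unit quaternion [x, y, z, w].
In Python, from rig import arm gives the robot as it stands.
- The arm moves only by the tool move_arm, never from a script. Its argument "targets" is a list of rows, each a list of 5 numbers: the opening, from 0 (shut) to 1 (fully open), then the shift along the world's x, y, z in mm, then the turn about the world's z in rad. A call has 1 to 20 rows; each row shifts and turns the commanded pose from where the row before left it; what a row does not reach is not made up. A row lasts 1/10 s, in which the tool goes at most 50 mm and 8.59 degrees, less where a joint would pass 70% of its speed; a pose out of reach is approached as far as the arm can. A call with a gripper value outside its range is refused whole. The fingers move at their own pace and stop on an object; "grip_force" is the grip in N (left out, the last holds). Time passes only in rows, so rows that do not move let the fingers close. It gives the time, the measured TCP pose, the force, the opening and the grip force at its end, in the units of the state.
- arm.get_obs(): the state, without advancing time (a new reading comes with each control period).
- arm.read_camera(name): name is "side" or "top"; returns the picture (400x640x3 uint8, red, green, blue); there is no depth.
- arm.camera_params(name): a dict with "mtx" (3x3 intrinsics, pixels), "dist" ([k1, k2, p1, p2, k3] as OpenCV has them; the pictures are not rectified), "camera_from_world" (4x4, takes a point from world to camera coordinates). Camera axes: x right, y up, looking along -z (the intrinsics and any distortion apply to the point x, -y, -z); pixel columns grow to the right and rows downward; lengths in m; the calibration is good to about 2 mm. A picture is of the moment at which its call begins. camera_params takes no time and is no camera call.
- arm.close_job(): hands the job in; it is judged then, once.
The state is a dict: "t": time; "joint_positions": joint angles; "joint_vel": joint speeds; "tau": joint torques, N m; "position": TCP position; "tool_rot": TCP orientation; "contact_force": force on the tool from outside, world axes, zero at the start; "torque": the same for the moment, N m; "gripper_width": finger opening in m; "grip_force": force on a finger pad.
Only numpy, scipy, OpenCV 4.12 (cv2) and the standard library are available. Lean on these libraries where they do the work, as an engineer would, in place of code of your own. Each camera call takes 0.05 s, during which the arm holds its last target. There are 200 camera calls.

## Task

Bring the hand-pumped wax injector up to pressure: push its vent lever round from open (pointing out over the vent spout) to fully shut, then press the pump's palm knob fully down and let it come right up, stroke after stroke, until the pressure indicator pin has popped fully out of its bush and the black ring round its foot shows. Only push with the fingertips: press the knob from on top without gripping or pulling it, do not touch the pin, and leave the small things lying around where they are. Finish with the knob fully up and the vent still shut.

Things in the scene. Friction and masses are not known exactly. Their poses are not given: they have to be found in the camera images.
- injector: wax injector: grey base 122 x 246 x 26 mm, fast on the bench; on it in a row white wax pot (dia 103, top z 0.108, nozzle to the front) at local (0, -0.072), aluminium valve block at (0, 0.015), hand pump at (0, 0.085). Origin on the bench under the row's middle; x to its back, y to the left of someone facing its front, z up. Vent lever's vertical axis at local (-0.044, 0.015)
- plunger (a joint): pump stroke in m: 0 = knob fully up, 0.028 = fully down, against a stop. A spring pushes it up again within 0.3 s when let go; pressing takes about 9 N at the bottom. A stroke counts only if it goes nearly to the bottom (0.026 or more) and then all the way up (under 0.002)
- plunger_top (a point): centre of the flat top of the black palm knob (45 mm dia, 14 mm thick; flat part 34 mm dia), at z 0.116 when up; it is pressed straight down 28 mm
- vent_lever (a joint): angle of the vent lever in rad: 0 = open, pointing to the injector's front (local -x); it turns clockwise seen from above to 1.57 = shut, pointing to local +y, against a stop. It stays where it is left (friction 0.08 N m)
- lever_grip (a point): middle of the lever's upright black sleeve, 38 mm from the lever's axis, at z 0.069; the sleeve is 30 mm long (20 to 50 mm from the axis), 10 mm wide, 16 mm high (z 0.061 to 0.077); the space beside and under it is free
- pin (a joint): how far the pressure indicator pin stands out, in m: 0 = in, 0.030 = fully out (its highest, within 1 mm). With the vent shut each full stroke lifts it by about 0.006 (the first one by less), three to five strokes in all; between strokes it stays, or sinks by about 1 mm. With the vent open the pump does not move it. More strokes do no harm
- pin_top (a point): top of the domed steel head (14 mm dia, 6 mm high) of the indicator pin (9 mm dia), which rises out of the brass bush on the valve block at local (0.012, 0.015); z 0.084 when in, 0.114 fully out. A 4 mm high black ring round the pin's foot shows above the bush only when it is fully out
- indicator_pin: the whole indicator pin; origin on its axis at the underside of the head
- wax_piece: small turquoise wax pattern, 31x34x10 mm, on the bench in front of the pot; not to be disturbed
- dish: small turquoise dish, 35 mm dia, 9 mm high, on the bench in front of the nozzle; not to be disturbed
- red_pot: small glass pot with a red lid, 36 mm dia, 36 mm high, right of the wax pot; not to be disturbed
- capped_vial: glass vial with a white cap, 28 mm dia, 62 mm high, right of the wax pot; not to be disturbed
- tweezers: steel tweezers, 124 mm long, 9 mm high, lying left of the pump; not to be disturbed
- black_lid: ribbed black lid, 47 mm dia, 20 mm high, left of the pump; not to be disturbed

How it is judged:
By the outcome, as a careful person would: the job done as asked, in the order asked, and still so for the second after the job is handed in, with the robot touching nothing.
It also fails if it takes over 51 s, if anything falls off the work surface, if the arm or the gripper's body presses on something with over 40 N, if the wrist force passes 120 N, or if a joint passes its speed limit or range.

## Working session

There is one attempt and no reset: what is moved stays moved. The work goes in short steps, Python scripts to look and compute and a tool call to move; the robot and the scene stay as the last step left them, time stands still between calls to the robot, and variables do not carry over. Pictures are saved under pics/ and viewed, at most 10 in all, crops included, and the job is handed in when it is done.

Besides the shell and the picture viewer there is one more tool, called after "Request:" by a JSON object that holds its "fn" and its "kwargs", one argument or row to a line. move_arm: Moves the arm, as the interface text tells. Its arguments: {"type":"object","properties":{"targets":{"type":"array","items":{"type":"array","items":{"type":"number"}}},"grip_force":{"type":"number"}},"required":["targets"]}

```bash
mkdir -p pics; cat > h.py <<'E'
import numpy as np, cv2
from rig import arm
def grab(n,f=None):
    im=arm.read_camera(n)
    if f: cv2.imwrite('pics/'+f,im[:,:,::-1])
    return im
def ray(n,uv):
    p=arm.camera_params(n);M=np.array(p['camera_from_world'])
    q=cv2.undistortPoints(np.array([[uv]],float),np.array(p['mtx']),np.array(p['dist']))[0,0]
    d=M[:3,:3].T@np.array([q[0],-q[1],-1]);o=-M[:3,:3].T@M[:3,3]
    return o,d
def onz(n,uv,z):
    o,d=ray(n,uv);return o+d*(z-o[2])/d[2]
def proj(n,P):
    p=arm.camera_params(n);M=np.array(p['camera_from_world'])
    c=M[:3,:3]@np.array(P)+M[:3,3];c=c*[1,-1,-1]
    return cv2.projectPoints(c.reshape(1,1,3),np.zeros(3),np.zeros(3),np.array(p['mtx']),np.array(p['dist']))[0].ravel()
E
python3 - <<'E'
from h import *
grab('top','t0.png');grab('side','s0.png')
for n in('top','side'):
    o,d=ray(n,(320,200));print(n,o.round(3),d.round(3))
o=arm.get_obs();print(o['t'],o['position'],o['tool_rot'],o['gripper_width'])
E
```

```text
top [0.448 0.128 0.964] [ 0.099  0.007 -0.995]
side [0.277 0.837 0.516] [ 0.294 -0.82  -0.491]
0.1 [ 0.22113754 -0.63774662  0.40409606] [ 9.86106830e-01  1.66111589e-01 -6.60943102e-05 -5.05362775e-04] 0.09268302567230244
```

View pics/t0.png

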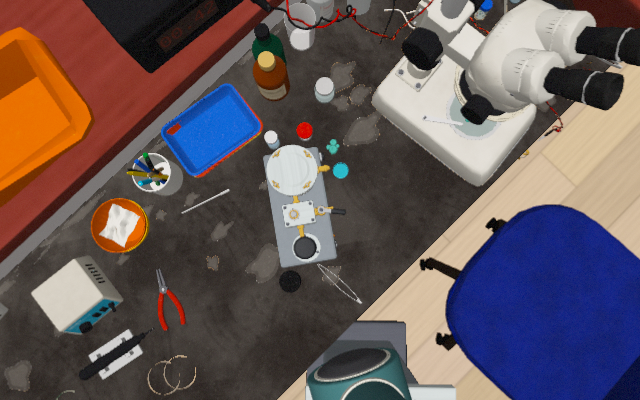

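View pics/s0.png

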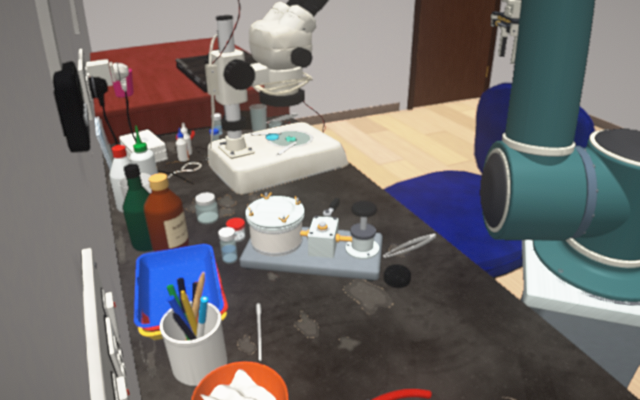

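The top view shows the pot near (291,170), valve block (299,214), knob (305,247) and the lever pointing right, to about (340,211). In the side view the knob is at (364,209). Next I'll take positions and a zoomed crop.

```bash
python3 - <<'E'
from h import *
t=cv2.imread('pics/t0.png');s=cv2.imread('pics/s0.png')
a=cv2.resize(t[135:285,250:380],None,fx=4,fy=4,interpolation=cv2.INTER_CUBIC)[:600]
cv2.imwrite('pics/tc.png',a)
b=cv2.resize(s[185:285,230:420],None,fx=4,fy=4,interpolation=cv2.INTER_CUBIC);cv2.imwrite('pics/sc.png',b)
print('knob',onz('top',(305,247),.116),onz('side',(364,209),.116))
print('pot',onz('top',(291,170),.108));print('lever tip',onz('top',(345,211.5),.069))
# base outline
hsv=cv2.cvtColor(t,cv2.COLOR_BGR2HSV)
for c in [(264,155),(318,149),(336,259),(282,267)]: print(c,onz('top',c,.026).round(4))
E
```

```text
knob [0.44234624 0.16110124 0.116     ] [0.43705023 0.17229195 0.116     ]
pot [0.59259224 0.19115038 0.108     ]
lever tip [0.51488364 0.08254048 0.069     ]
(264, 155) [0.6385 0.2562 0.026 ]
(318, 149) [0.653  0.1396 0.026 ]
(336, 259) [0.4172 0.0988 0.026 ]
(282, 267) [0.3991 0.2126 0.026 ]
```

View pics/tc.png

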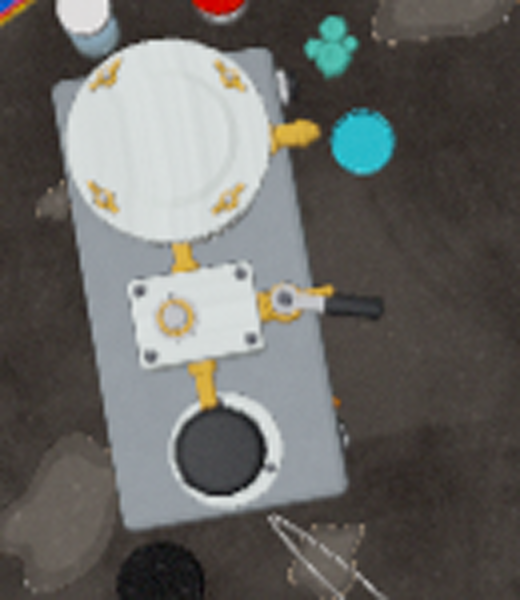

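View pics/sc.png

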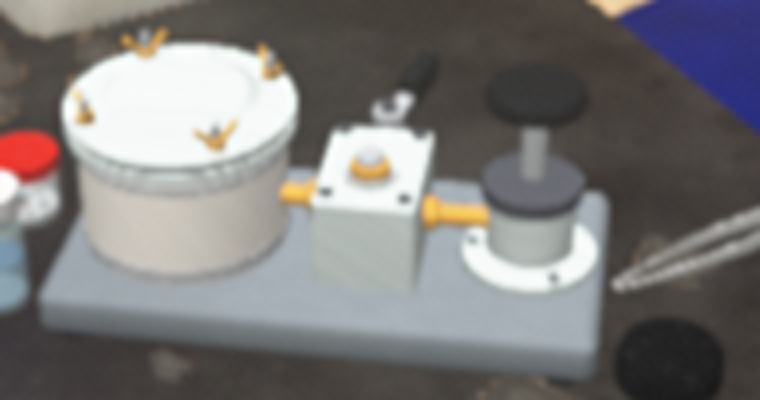

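The crops put the features (full-picture pixels) at:
- **Top:** knob (305,247.5), pot (292,170), pin (294,214), lever axis (321,209.5), and sleeve middle (339,211.5).
- **Side:** knob top (364,207) and pin (322.5,223).

I'll fit x, y and yaw to these labelled points.

```bash
cat >> h.py <<'E'
def w(p,l):
    c,s=np.cos(p[2]),np.sin(p[2]);return np.array([p[0]+c*l[0]-s*l[1],p[1]+s*l[0]+c*l[1],l[2]])
E
python3 - <<'E'
from h import *
from scipy.optimize import least_squares
pts=[('top',(-.061,-.123,.026),(317.5,147.5)),('top',(-.061,.123,.026),(336.5,258)),('top',(.061,.123,.026),(281.2,267.5)),('top',(.061,-.123,.026),(263.2,157)),
('top',(0,.085,.116),(305,247.5)),('top',(0,-.072,.108),(292,170)),('top',(.012,.015,.084),(294,214.2)),
('side',(0,.085,.116),(364.2,207)),('side',(.012,.015,.084),(322.5,222.5)),('side',(0,-.072,.108),(275.2,209))]
for cams in(['top'],['top','side']):
    P=[q for q in pts if q[0] in cams]
    f=lambda p:np.concatenate([proj(n,w(p,l))-np.array(u) for n,l,u in P])
    r=least_squares(f,[.52,.17,1.735],loss='soft_l1');print(r.x.round(4));print(f(r.x).reshape(-1,2).round(1).tolist())
p=r.x
print('knob',w(p,(0,.085,.116)),'axis',w(p,(-.044,.015,.07)),'grip',w(p,(-.082,.015,.077)))
A=onz('top',(321.25,209.5),.07);B=onz('top',(338.75,211.5),.077);T=onz('top',(345,212),.077)
ax=w(p,(-.044,.015,.07))
print(A,B,T);d=B-ax;print('lever ang',p[2]+np.pi-np.arctan2(d[1],d[0]), np.hypot(*d[:2]), np.hypot(*(T-ax)[:2]))
E
```

```text
[0.5249 0.1768 1.7536]
[[0.7, -0.3], [1.5, 2.0], [-0.1, 2.5], [-0.6, -0.3], [-0.1, 0.0], [-0.3, -1.6], [-0.3, -0.4]]
[0.5238 0.177  1.7528]
[[0.7, 0.2], [1.4, 2.6], [-0.3, 3.0], [-0.7, 0.2], [-0.3, 0.6], [-0.4, -1.0], [-0.4, 0.2], [-0.4, -1.3], [-0.5, -0.4], [-1.3, -6.2]]
knob [0.440204   0.16163939 0.116     ] axis [0.51701135 0.13103498 0.07      ] grip [0.52388879 0.09366252 0.077     ]
[0.51835411 0.13095747 0.07      ] [0.51415024 0.09555747 0.077     ] [0.51327864 0.08293579 0.077     ]
lever ang 6.545645131401575 0.035592692534482204 0.04824381836534729
```

The fit holds within about 1–2 px. The lever axis is at (0.517,0.131) and the lever already sits at about 0.26 rad. First I'll approach above the lever's -y side with the fingers shut and one finger's long side along the lever.

Request:
{"fn": "move_arm", "kwargs": {
  "targets": [
    [0,17.8,40.5,0,0.149],
    [0,17.8,40.5,0,0.149],
    [0,17.8,40.5,0,0.149],
    [0,17.8,40.5,0,0.149],
    [0,17.8,40.5,0,0.149],
    [0,17.8,40.5,0,0.149],
    [0,17.8,40.5,0,0.149],
    [0,17.8,40.5,0,0.149],
    [0,17.8,40.5,0,0.149],
    [0,17.8,40.5,0,0.149],
    [0,17.8,40.5,0,0.149],
    [0,17.8,40.5,0,0.149],
    [0,17.8,40.5,0,0.149],
    [0,17.8,40.5,0,0.149],
    [0,17.8,40.5,0,0.149],
    [0,17.8,40.5,0,0.149],
    [0,17.8,40.5,0,0.149],
    [0,17.8,40.5,0,0.149],
    [0,0,0,0,0.05],
    [0,0,0,0,0]
  ],
  "grip_force": 20
}}

```text
t: 2.1
position: [0.5417, 0.0922, 0.4041]
tool_rot: [0.037, 0.999, -0.0, -0.001]
contact_force: [-0.1, 0.2, 0.1]
gripper_width: 0.0006
grip_force: 0.0
```

Request:
{"fn": "move_arm", "kwargs": {
  "targets": [
    [0,0,0,-40,0],
    [0,0,0,-40,0],
    [0,0,0,-40,0],
    [0,0,0,-11,0],
    [0,0,0,0,0]
  ]
}}

```text
t: 2.6
position: [0.5413, 0.0906, 0.2729]
tool_rot: [0.039, 0.999, -0.0, -0.001]
contact_force: [-0.6, 0.1, 1.6]
gripper_width: 0.0003
grip_force: 0.0
```

```bash
python3 - <<'E'
from h import *
a=grab('top');b=grab('side')
o=np.hstack([cv2.resize(i,None,fx=4,fy=4,interpolation=cv2.INTER_CUBIC) for i in (a[160:290,270:370],b[170:300,270:370])])
cv2.imwrite('pics/c1.png',o[:,:,::-1]);print(arm.get_obs()['position'],o.shape)
E
```

```text
[0.54197092 0.09094392 0.27584062] (520, 800, 3)
```

View pics/c1.png

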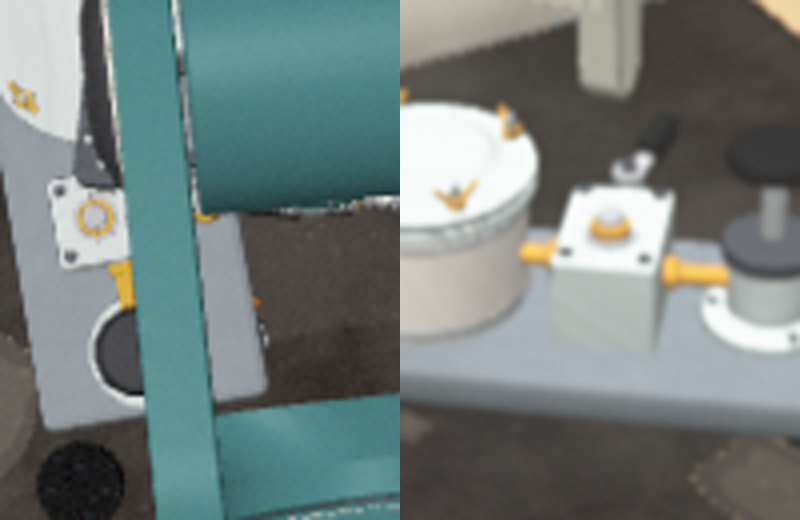

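The fingertip is on the pot side of the lever, clear of it (tip at crop (605,90), sleeve at (655,140)). I'll go down, make contact and swing the lever along its arc.

Request:
{"fn": "move_arm", "kwargs": {
  "targets": [
    [0,0,0,-17,0],
    [0,0,0,-16,0],
    [0,0,0,0,0],
    [0,-8,0.6,0,0],
    [0,-7.6,0.6,0,0],
    [0,-5.1,-0.9,0,-0.131],
    [0,-5.3,-0.2,0,-0.131],
    [0,-5.2,0.5,0,-0.131],
    [0,-5.1,1.1,0,-0.131],
    [0,-4.9,1.8,0,-0.131],
    [0,-4.6,2.4,0,-0.131],
    [0,-4.3,3.0,0,-0.131],
    [0,-3.8,3.6,0,-0.131],
    [0,-3.4,4.0,0,-0.131],
    [0,0,0,0,0]
  ]
}}

```text
t: 4.2
position: [0.4838, 0.108, 0.2416]
tool_rot: [0.588, 0.809, 0.0, 0.001]
contact_force: [0.4, -1.4, 1.1]
gripper_width: 0.0004
grip_force: 0.7
```

Request:
{"fn": "move_arm", "kwargs": {
  "targets": [
    [0,-2.8,4.4,0,-0.131],
    [0,0,0,0,0],
    [0,0,0,0,0]
  ]
}}

```text
t: 4.5
position: [0.4817, 0.111, 0.2416]
tool_rot: [0.637, 0.771, -0.001, 0.002]
contact_force: [5.7, -17.3, 2.2]
gripper_width: 0.0005
grip_force: 9.3
```

Contact force jumped to 18 N, so the lever is on its stop. I'll back off, rise and go over the knob.

Request:
{"fn": "move_arm", "kwargs": {
  "targets": [
    [0,2,-10,0,0],
    [0,1,-7,0,0],
    [0,0,0,45,0],
    [0,0,0,45,0],
    [0,-15,22,0,0],
    [0,-15,22,0,0],
    [0,-14.5,24,0,0],
    [0,0,0,-18,0],
    [0,0,0,0,0]
  ]
}}

```text
t: 5.4
position: [0.4393, 0.1633, 0.3111]
tool_rot: [0.638, 0.77, -0.001, -0.001]
contact_force: [-0.4, 0.2, -0.5]
gripper_width: 0.0
grip_force: 0.0
```

```bash
python3 - <<'E'
from h import *
a=grab('top');b=grab('side')
o=np.hstack([cv2.resize(i,None,fx=4,fy=4,interpolation=cv2.INTER_CUBIC) for i in (a[160:290,270:370],b[170:300,300:400])])
cv2.imwrite('pics/c2.png',o[:,:,::-1]);s=arm.get_obs();print(s['position'],s['contact_force'],proj('side',[.441,.1615,.116]))
p=s['position'];print(proj('side',[p[0],p[1],p[2]-.186]))
E
```

```text
[0.43997413 0.16284292 0.31288871] [-0.04838556 -0.27884925 -0.4471238 ] [363.3923654  205.56362394]
[364.0425638 200.4353974]
```

View pics/c2.png

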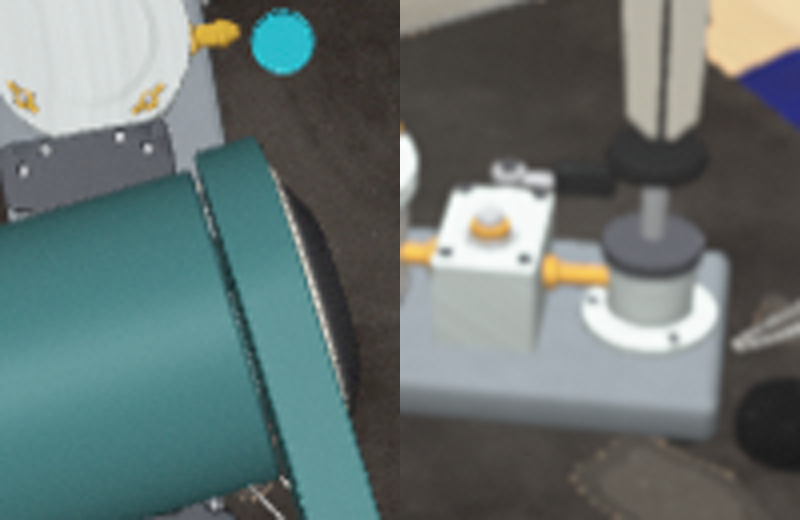

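The lever now points along the row at the pump, from (500,172) to (612,178) in the crop, and the fingertips stand centred above the knob. First press now, gently near the bottom.

Request:
{"fn": "move_arm", "kwargs": {
  "targets": [
    [0,0,0,-10,0],
    [0,0,0,-10,0],
    [0,0,0,-10,0],
    [0,0,0,-5,0],
    [0,0,0,-3,0],
    [0,0,0,0,0],
    [0,0,0,0,0]
  ]
}}

```text
t: 6.2
position: [0.4405, 0.1629, 0.2751]
tool_rot: [0.639, 0.769, 0.001, 0.001]
contact_force: [1.4, -0.3, 8.7]
gripper_width: 0.0004
grip_force: 4.1
```

Request:
{"fn": "move_arm", "kwargs": {
  "targets": [
    [0,0,0,-1,0],
    [0,0,0,0,0],
    [0,0,0,0,0]
  ]
}}

```text
t: 6.5
position: [0.4404, 0.1629, 0.2743]
tool_rot: [0.639, 0.769, 0.001, 0.001]
contact_force: [1.4, -0.4, 10.1]
gripper_width: 0.0006
grip_force: 5.2
```

Request:
{"fn": "move_arm", "kwargs": {
  "targets": [
    [0,0,0,-1,0],
    [0,0,0,0,0],
    [0,0,0,0,0]
  ]
}}

```text
t: 6.8
position: [0.4405, 0.1629, 0.2742]
tool_rot: [0.639, 0.769, 0.001, 0.001]
contact_force: [-4.9, -2.8, 20.6]
gripper_width: 0.0007
grip_force: 10.4
```

The bottom stop is found (20 N at 1 mm over-travel). Now full cycles: 40 mm up, wait, 40 mm down.

Request:
{"fn": "move_arm", "kwargs": {
  "targets": [
    [0,0,0,20,0],
    [0,0,0,20,0],
    [0,0,0,0,0],
    [0,0,0,0,0],
    [0,0,0,0,0],
    [0,0,0,-12,0],
    [0,0,0,-14,0],
    [0,0,0,-11,0],
    [0,0,0,-3,0],
    [0,0,0,0,0],
    [0,0,0,0,0]
  ]
}}

```text
t: 7.9
position: [0.4401, 0.1632, 0.2741]
tool_rot: [0.639, 0.769, 0.001, 0.0]
contact_force: [-9.5, -3.5, 31.0]
gripper_width: 0.0009
grip_force: 15.7
```

Request:
{"fn": "move_arm", "kwargs": {
  "targets": [
    [0,0,0,20,0],
    [0,0,0,20,0],
    [0,0,0,0,0],
    [0,0,0,0,0],
    [0,0,0,0,0],
    [0,0,0,-12,0],
    [0,0,0,-14,0],
    [0,0,0,-11,0],
    [0,0,0,-3,0],
    [0,0,0,0,0],
    [0,0,0,0,0]
  ]
}}

```text
t: 9.0
position: [0.4401, 0.1632, 0.2741]
tool_rot: [0.639, 0.769, 0.001, 0.0]
contact_force: [-10.2, -3.2, 31.3]
gripper_width: 0.0006
grip_force: 16.1
```

Request:
{"fn": "move_arm", "kwargs": {
  "targets": [
    [0,0,0,20,0],
    [0,0,0,20,0],
    [0,0,0,0,0],
    [0,0,0,0,0],
    [0,0,0,0,0],
    [0,0,0,-12,0],
    [0,0,0,-14,0],
    [0,0,0,-11,0],
    [0,0,0,-3,0],
    [0,0,0,0,0],
    [0,0,0,0,0]
  ]
}}

```text
t: 10.1
position: [0.4401, 0.1633, 0.2741]
tool_rot: [0.639, 0.769, 0.001, 0.0]
contact_force: [-10.7, -2.5, 32.0]
gripper_width: 0.0004
grip_force: 16.0
```

Request:
{"fn": "move_arm", "kwargs": {
  "targets": [
    [0,0,0,20,0],
    [0,0,0,20,0],
    [0,0,0,0,0],
    [0,0,0,0,0],
    [0,0,0,0,0]
  ]
}}

```text
t: 10.6
position: [0.4397, 0.1631, 0.311]
tool_rot: [0.639, 0.769, -0.001, -0.001]
contact_force: [1.0, 0.8, 0.1]
gripper_width: 0.0005
grip_force: 0.0
```

```bash
python3 - <<'E'
from h import *
b=grab('side')
o=cv2.resize(b[185:285,290:400],None,fx=5,fy=5,interpolation=cv2.INTER_CUBIC)
cv2.imwrite('pics/c3.png',o[:,:,::-1])
p=(.5245,.177,1.753)
for z in(.084,.108,.114):print(z,(proj('side',w(p,(.012,.015,z)))-[290,185])*5)
E
```

```text
0.084 [157.95825052 185.03447357]
0.108 [157.77492576 125.19734464]
0.114 [157.72807606 109.95526251]
```

View pics/c3.png

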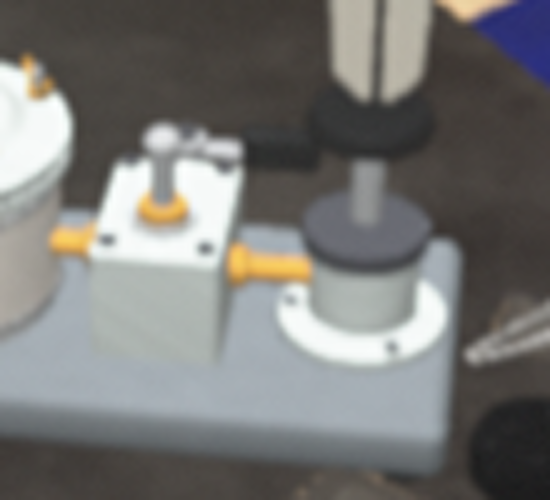

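The pin head is up, top near row 123 in the crop, which is roughly 25 mm out. No black ring shows yet, and the vent is shut. Three more strokes will settle it, as extra strokes do no harm.

Request:
{"fn": "move_arm", "kwargs": {
  "targets": [
    [0,0,0,-12,0],
    [0,0,0,-14,0],
    [0,0,0,-11,0],
    [0,0,0,-2.5,0],
    [0,0,0,0,0],
    [0,0,0,0,0],
    [0,0,0,20,0],
    [0,0,0,19.5,0],
    [0,0,0,0,0],
    [0,0,0,0,0],
    [0,0,0,0,0]
  ]
}}

```text
t: 11.75
position: [0.4397, 0.1631, 0.311]
tool_rot: [0.639, 0.769, -0.001, -0.001]
contact_force: [-1.1, 0.9, 0.3]
gripper_width: 0.0007
grip_force: 0.0
```

Request:
{"fn": "move_arm", "kwargs": {
  "targets": [
    [0,0,0,-12,0],
    [0,0,0,-14,0],
    [0,0,0,-11,0],
    [0,0,0,-2.5,0],
    [0,0,0,0,0],
    [0,0,0,0,0],
    [0,0,0,20,0],
    [0,0,0,19.5,0],
    [0,0,0,0,0],
    [0,0,0,0,0],
    [0,0,0,0,0]
  ]
}}

```text
t: 12.85
position: [0.4398, 0.1631, 0.3109]
tool_rot: [0.639, 0.769, -0.001, -0.001]
contact_force: [-0.2, -0.4, 0.7]
gripper_width: 0.0007
grip_force: 0.0
```

Request:
{"fn": "move_arm", "kwargs": {
  "targets": [
    [0,0,0,-12,0],
    [0,0,0,-14,0],
    [0,0,0,-11,0],
    [0,0,0,-2.5,0],
    [0,0,0,0,0],
    [0,0,0,0,0],
    [0,0,0,20,0],
    [0,0,0,20,0],
    [0,0,0,20,0],
    [0,0,0,20,0],
    [0,0,0,20,0],
    [0,-30,-20,20,0],
    [0,-30,-30,0,0],
    [0,0,-40,0,0],
    [0,0,-40,0,0],
    [0,0,-40,0,0],
    [0,0,-40,0,0],
    [0,0,-40,0,0],
    [0,0,0,0,0],
    [0,0,0,0,0]
  ]
}}

```text
t: 14.85
position: [0.38, -0.0874, 0.3918]
tool_rot: [0.64, 0.769, -0.0, -0.001]
contact_force: [0.3, 0.8, -0.4]
gripper_width: 0.0002
grip_force: 0.0
```

```bash
python3 - <<'E'
from h import *
b=grab('side');a=grab('top')
o=np.hstack([cv2.resize(i,None,fx=4,fy=4,interpolation=cv2.INTER_CUBIC) for i in (b[170:300,290:390],a[160:290,270:370])])
cv2.imwrite('pics/c4.png',o[:,:,::-1])
E
```

```text
(no output)
```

View pics/c4.png

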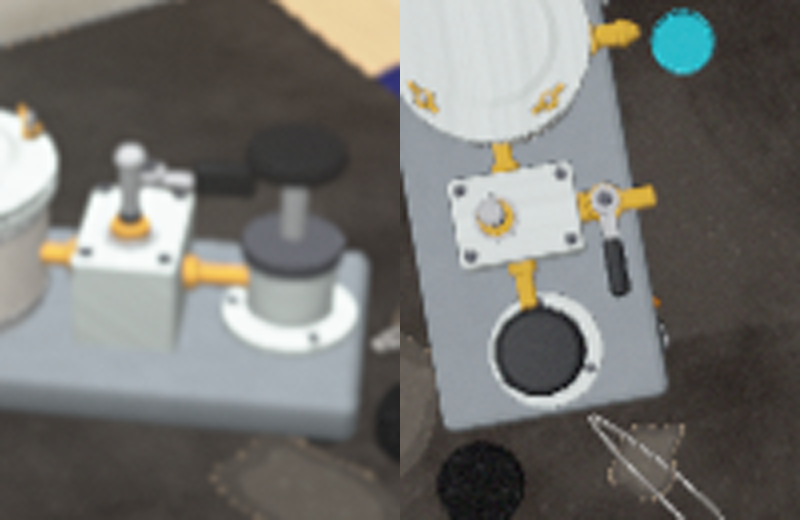

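The final view shows the black ring at the pin's foot (128,213 in the left half) and the knob fully up. The lever is parallel to the base's long edge, so the vent is shut. The neighbouring objects in view look undisturbed.

```bash
python3 -c "
from rig import arm
print(arm.close_job())"
```

```text
the job is handed in; nothing more can be done
None
```

The job is handed in at about 15 s: the vent is shut, seven full strokes popped the indicator pin fully out with its black ring showing, and the knob is fully up with the arm clear.

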